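Free a latched fuse tray with the release pin

ROBOT

A 6-joint arm with a two-finger parallel gripper is mounted at the origin on a cart in front of the work surface, level with it; the furniture and walls round the work are solid. World frame = base frame: x ahead of the robot, y to its left, z up, the work surface at z = 0. Lengths are in m, angles in rad, forces in N, time in s.
With the tool pointing down it reaches from about 0.325 to 0.9 m from the base axis. Payload 6.1 kg.
Tool frame: the origin (TCP) lies between the finger pads; the fingertips stand 19 mm ahead of it and the grasp point (between the pads) is the TCP (robot.nose_length is the distance from the TCP to the fingertips, in m); z points along the fingers, y is the line along which they close (so a half turn about z gives the same grasp; the last joint's range is limited). The gripper opens to 87 mm and grips with 3 to 60 N. Pads are 19 mm wide; open, the fingers measure 117 mm over their backs; the gripper's body (75 mm by 190 mm) begins 51 mm behind the grasp point.
Start: joints at [1.211, 0.22, 1.526, -0, 1.395, -0.126], TCP at [0.145, 0.608, 0.242] pointing down, gripper open.
Joint ranges: [-2.98, 2.98], [-0.91, 2.08], [0.09, 2.57], [-1.24, 4.39], [0.2, 2.65], [-2.68, 2.68]. Speed limits (rad/s): [2.57, 2.57, 3.01, 3.14, 3.14, 3.14].

INTERFACE

Orientations are given as a unit quaternion [x, y, z, w].
In Python, from rig import robot gives the robot as it stands. The module is installed in compiled form; this text tells all that it offers.
- The arm moves only by the shell command python3 -m handwheel 'ROWS' [FORCE]. ROWS is JSON, a list of rows, each a list of 3 entries, a list of its own where there are three numbers: the shift along the world's x, y, z in m, then the turn about the world's z in degrees, then the finger opening in m, from 0 to 0.087. In form: [[[tx, ty, tz], yaw, hand], ...]. A call has 1 to 5 rows; each row shifts and turns the commanded pose from where the row before left it; what a row does not reach is not made up. A row lasts 1/10 s, in which the tool goes at most 50 mm and 8.59 degrees, less where a joint would pass 70% of its speed; a pose out of reach is approached as far as the arm can. A call is refused whole if a number of a shift passes 0.05 or a number of a turn 8.59, either way. A call with a gripper value outside its range is refused whole. The fingers move at their own pace and stop on an object; FORCE is the grip in N (left out, the last holds). Time passes only in rows, so rows that do not move let the fingers close. It gives the time, the measured TCP pose, the force, the opening and the grip force at its end, in the units of the state.
- robot.observe(): the state, without advancing time (a new reading comes with each control period).
- robot.camera(name): name is "scene" or "top" or "wrist"; returns the picture (480x640x3 uint8, red, green, blue); there is no depth.
- robot.get_calibration(name): a dict with "vfov" (degrees; the focal length in pixels is half the picture's height over the tangent of half this angle, whatever the lens; pixels are square), "cx", "cy" (the principal point, pixels), "R" (3x3) and "t" (3): a world point X has camera coordinates R X + t; the wrist camera has in their place "hand_eye" (4x4, takes a point from camera to tool coordinates, whose origin is the TCP and whose axes are the flange's). Camera axes: x right, y down, z forward; pixel columns grow to the right and rows downward; lengths in m; the calibration is good to about 2 mm. A picture is of the moment at which its call begins: read the wrist's pose just before it. get_calibration takes no time and is no camera call.
- robot.finish_job(): hands the job in; it is judged then, once.
The state is a dict: "t": time; "q": joint angles; "dq": joint speeds; "joint_torque": joint torques, N m; "tcp_pos": TCP position; "tool_rot": TCP orientation; "wrist_force": force on the tool from outside, world axes, zero at the start; "ft_torque": the same for the moment, N m; "opening": finger opening in m; "gripper_force": force on a finger pad.
Only numpy, scipy, OpenCV 4.12 (cv2) and the standard library are available. Lean on these libraries where they do the work, as an engineer would, in place of code of your own. Each camera call takes 0.05 s, during which the arm holds its last target. There are 200 camera calls.

TASK

The fuse tray of the grey bench module is held by a hidden spring latch. Take the thin release pin from its stand, push it through the small access hole in the module's top, feel gently for the gap in the guide inside and press the latch below it, no harder than needed, until the tray springs out; then draw the tray all the way out to its stop and stand the pin back in its own stand. Leave the thick drift and the other things on the bench alone.

Things in the scene. Friction and masses are not known exactly. Their poses are not given: they have to be found in the camera images.
- module: grey bench module, 120 x 96 x 90 mm (x, y, z), fixed; origin at the centre of its underside, z up, the tray comes out at its front, -x. Its latch: takes 3 N to start, about 0.4 N per mm more, 5 to 8 N when it trips after about 6 mm of travel; hard stop 7.8 mm below first touch. More than 20 N between the pin and the module anywhere damages it
- access_hole (a point): mouth centre of the oblong vertical hole in the module's flat top, 90 mm above the bench, 33 mm behind its centre (+x): 8 mm (module x) by 18 mm (y), 6 mm deep. Hidden 15 to 20 mm under the mouth is a steel guide with a 6.5 mm wide gap, its middle up to 5 mm to either side (module y); below it the latch pad, first touched 22 to 34 mm under the mouth. Both differ every time
- tray (a joint): how far the tray is out, m: 0 shut and latched, springs to about 0.022 to 0.03 when the latch trips, 0.060 at its stop. It slides along the module's -x with about 1 N of friction plus 20 N per m/s and stays where it is left; the latch does not catch it again
- tray_pull (a point): centre of the tray's black pull tab, an upright fin 10 mm thick (module y), 27 mm long (x), 30 mm high, standing out from the tray front; the point is 66 mm above the bench, the fin's top 80 mm; 77.5 mm in front of the module's centre when the tray is shut; it moves with the tray; axes as the module's
- release_pin: thin release pin, loose, upright in its stand: steel rod 5 mm across and 55 mm long with a round nose, then a flange 22 mm across and 4 mm thick, then a round black handle 14 mm across and 40 mm long (99 mm in all, about 50 g). Origin at the lower tip of the rod, z towards the handle
- release_pin_grip (a point): point on the release pin's axis at mid-handle, 80 mm above the rod's tip
- thin_stand_socket (a point): mouth centre of the round socket in the release pin's own stand, a fixed aluminium block 40 x 40 mm on a 64 x 64 mm foot, its top 64 mm above the bench. Socket 8 mm across, 58 mm deep: the pin stands with its flange on the block's top and its tip 55 mm below the mouth
- drift: thick drift, loose, upright in the other stand, not to be touched: rod 10 mm across (does not fit the access hole), flange 30 mm, black handle 24 mm across; origin at the rod's lower tip, handle top 99 mm above it
- thick_stand: stand of the thick drift, same as the thin one but with a 13 mm socket; origin at the centre of its underside
- gauge_block: bystander: bright steel block 30 x 60 x 25 mm, origin at the centre of its underside
- screwdriver: bystander: small yellow-handled screwdriver 136 mm long lying on the bench, origin at the centre of its underside

How it is judged:
On the way:
1. the tray springs out while the release pin's rod is down the access hole (value of joint tray above 0.012 m and z of release_pin in the frame of access_hole below -0.02 m and horizontal distance between release_pin and access_hole below 0.009 m), for 0.05 s.
At the end, for the whole second after the job is handed in: the tray is out to its stop (at least 55 of its 60 mm) and the release pin stands upright (within 7 degrees), at rest, down in its own stand's socket (tip at least 49 mm below the mouth) (value of joint tray above 0.055 m and z of release_pin in the frame of thin_stand_socket below -0.049 m and horizontal distance between release_pin and thin_stand_socket below 0.006 m and angle between release_pin's own z axis and vertical below 0.12 rad and linear speed of release_pin below 0.02 m/s); the robot touches nothing.
It fails at once if more than 20 N between the release pin and the module (with its latch and tray) (contact force between release_pin and module above 20 N).
It fails at once if the thick drift is moved more than 15 mm or pushed over (distance of drift from where it was at the start of the episode above 0.015 m or angle between drift's own z axis and vertical above 0.3 rad).
It fails at once if a bystander is moved more than 20 mm (distance of any of gauge_block, screwdriver from where it was at the start of the episode above 0.02 m).
It also fails if it takes over 64 s, if anything falls off the work surface, if the arm or the gripper's body presses on something with over 40 N, if the wrist force passes 120 N, or if a joint passes its speed limit or range.

## Working session

There is one attempt and no reset: what is moved stays moved. The work goes in short steps, Python scripts to look and compute and a shell command to move; the robot and the scene stay as the last step left them, time stands still between calls to the robot, and variables do not carry over. Pictures are saved under pics/ and viewed, at most 10 in all, crops included, and the job is handed in when it is done.

```bash
mkdir -p pics
cat > h.py <<'E'
import numpy as np, cv2
from rig import robot
from scipy.spatial.transform import Rotation as Ro
def cam(n):
    s=robot.observe(); im=robot.camera(n); return s,im
def geom(n,s):
    c=robot.get_calibration(n); f=240/np.tan(np.radians(c["vfov"])/2)
    if n=="wrist":
        H=np.array(c["hand_eye"]); T=np.eye(4); T[:3,:3]=Ro.from_quat(s["tool_rot"]).as_matrix(); T[:3,3]=s["tcp_pos"]
        W=T@H; R=W[:3,:3]; o=W[:3,3]
    else:
        R=np.array(c["R"]).T; o=-R@np.array(c["t"])
    return f,c["cx"],c["cy"],R,o
def ray(n,s,u,v,z):
    f,cx,cy,R,o=geom(n,s); d=R@np.array([(u-cx)/f,(v-cy)/f,1]); return o+d*(z-o[2])/d[2]
def proj(n,s,X):
    f,cx,cy,R,o=geom(n,s); p=R.T@(np.array(X)-o); return np.array([cx+f*p[0]/p[2],cy+f*p[1]/p[2]])
def save(im,name): cv2.imwrite("pics/"+name,im[:,:,::-1])
E
python3 - <<'E'
from h import *
s=robot.observe(); print(s)
for n in["top","scene"]:
    s,im=cam(n); save(im,n+"1.png"); g=geom(n,s); print(n,g[0],g[4],g[3].round(3).tolist())
E
```

```text
{'t': 0.0, 'q': array([ 1.21092407e+00,  2.21268278e-01,  1.52763568e+00, -3.83719300e-05,
        1.39468868e+00, -1.26101171e-01]), 'dq': array([ 0.00020424,  0.00043267, -0.00042542, -0.00051472,  0.00036257,
       -0.00016135]), 'joint_torque': array([-1.96410010e-04, -4.94604957e+01, -3.87377822e+01,  6.98484527e-02,
        5.69567434e-02, -1.42476365e-04]), 'tcp_pos': array([0.14458425, 0.60743257, 0.24039811]), 'tool_rot': array([ 1.16616154e-01,  9.93176556e-01, -9.75161878e-04, -2.22270180e-04]), 'wrist_force': array([ 0.19782689, -0.34423046, -0.47254395]), 'ft_torque': array([ 0.05422743, -0.01895257, -0.02764047]), 'gripper_force': 0.0, 'opening': 0.0871111111588707}
top 545.6925195831826 [0.25987097 0.11423066 1.364334  ] [[0.043, -0.977, 0.209], [-0.999, -0.042, 0.011], [-0.002, -0.21, -0.978]]
scene 552.298500234844 [-0.0199574  -0.74554997  1.34204163] [[0.84, -0.425, 0.339], [-0.543, -0.648, 0.534], [-0.007, -0.632, -0.775]]
```

View pics/top1.png

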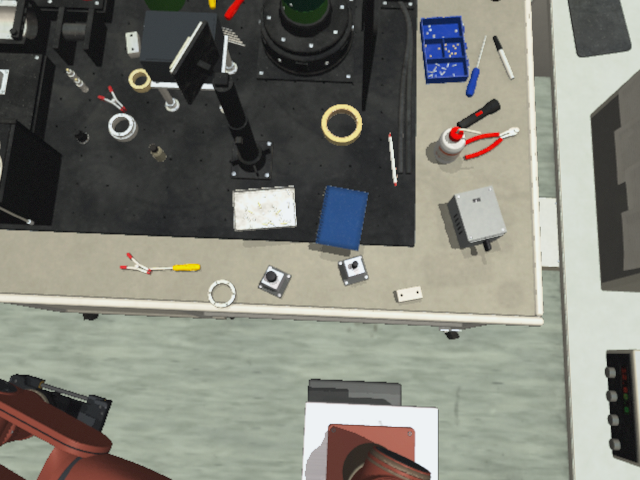

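View pics/scene1.png

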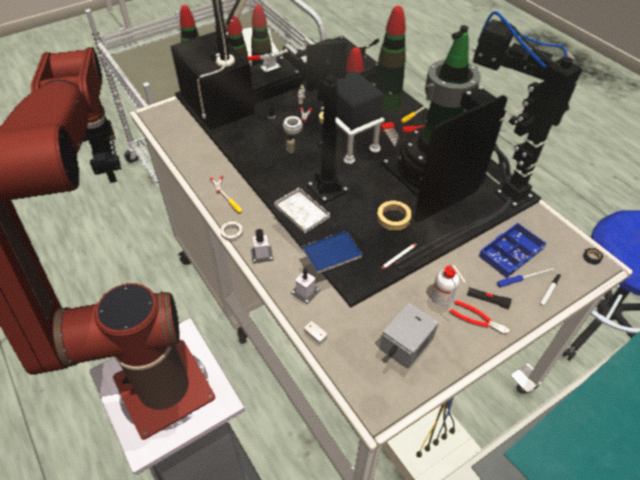

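The top view shows the thin pin at about (353,266), the thick drift at (272,277), the module's top centre at about (478,213), its hole at (477,200), the tab at (488,245) and the gauge block at (409,294). The scene view agrees with this.

Run:
```python
from h import *
s,im=cam("top")
for nm,u,v,z in [("pin handle top",354,265,.108),("drift top",271,276,.108),("hole",477,200,.09),("tab",488,244,.08),("stand foot",353,270,.0),("gauge",409,294,.025)]:
    print(nm,ray("top",s,u,v,z).round(4))
c=im[180:310,330:520]; save(cv2.resize(c,None,fx=4,fy=4,interpolation=cv2.INTER_CUBIC),"crop1.png")
print(Ro.from_quat(s["tool_rot"]).as_matrix().round(3), robot.get_calibration("wrist"))
```

```text
pin handle top [0.4679 0.0583 0.108 ]
drift top [0.4338 0.2499 0.108 ]
hole [ 0.6431 -0.2351  0.09  ]
tab [ 0.5374 -0.2626  0.08  ]
stand foot [0.4729 0.0556 0.    ]
gauge [ 0.4154 -0.0826  0.025 ]
[[-0.973  0.232 -0.001]
 [ 0.232  0.973 -0.002]
 [ 0.    -0.002 -1.   ]] {'vfov': 66.41696493010996, 'cx': 320.44493448158084, 'cy': 241.04597102682416, 'hand_eye': array([[-1.01235737e-03, -9.66067549e-01, -2.58287563e-01,
         7.04999955e-02],
       [ 9.99999305e-01, -1.13395567e-03,  3.21816152e-04,
         4.42038985e-04],
       [-6.03782787e-04, -2.58287058e-01,  9.66068026e-01,
        -1.44149989e-01],
       [ 0.00000000e+00,  0.00000000e+00,  0.00000000e+00,
         1.00000000e+00]])}
```

View pics/crop1.png

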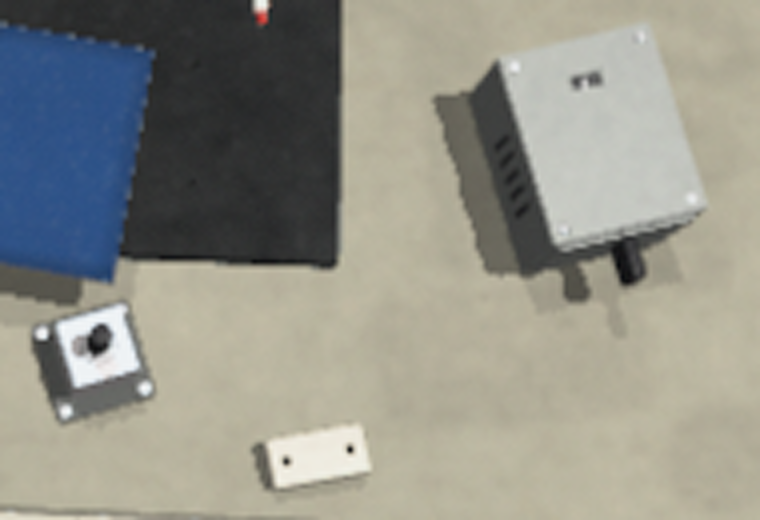

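```bash
python3 -m handwheel '[[[0.025,-0.042,0],2,0.087],[[0.025,-0.042,0],2,0.087],[[0.025,-0.042,0],2,0.087],[[0.025,-0.042,0],2,0.087],[[0.025,-0.042,0],2,0.087]]'
python3 -m handwheel '[[[0.025,-0.042,0],2,0.087],[[0.025,-0.042,0],2,0.087],[[0.025,-0.042,0],2,0.087],[[0.025,-0.042,0],2,0.087],[[0.025,-0.042,0],2,0.087]]'
python3 -m handwheel '[[[0.025,-0.042,0],3,0.087],[[0.025,-0.042,0],3,0.087],[[0.023,-0.045,0],2,0.087],[[0,0,0],0,0.087],[[0,0,0],0,0.087]]'
python3 - <<'E'
from h import *
s,im=cam("wrist"); save(im,"w1.png"); print(s["tcp_pos"],s["tool_rot"],s["t"],proj("wrist",s,[.468,.058,.108]))
E
```

```text
t: 0.65
tcp_pos: [0.2702, 0.3962, 0.2413]
tool_rot: [0.029, 1.0, -0.0, 0.0]
wrist_force: [1.3, -0.5, 0.1]
opening: 0.0867
gripper_force: 0.0
t: 1.15
tcp_pos: [0.3953, 0.1861, 0.2416]
tool_rot: [-0.058, 0.998, 0.0, 0.0]
wrist_force: [0.7, 0.6, 0.3]
opening: 0.0867
gripper_force: 0.0
t: 1.65
tcp_pos: [0.4675, 0.0586, 0.2411]
tool_rot: [-0.125, 0.992, 0.0, -0.001]
wrist_force: [0.2, -0.6, 0.3]
opening: 0.0868
gripper_force: 0.0
[0.46746748 0.05856939 0.24110584] [-1.25345577e-01  9.92112923e-01  3.31851372e-04 -5.69470566e-04] 1.65 [318.79956039 236.82191025]
```

View pics/w1.png

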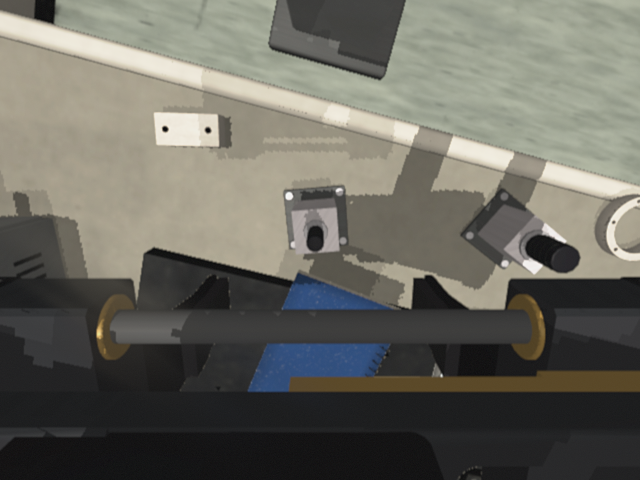

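The wrist view shows the pin's handle at about (316,238) on its white block, almost where I predicted. The drift is at (555,255).

Run:
```python
from h import *
s=robot.observe(); im=cv2.imread("pics/w1.png")
g=cv2.cvtColor(im,cv2.COLOR_BGR2GRAY); m=(g<60).astype(np.uint8); m[:215]=0;m[262:]=0;m[:,:300]=0;m[:,335:]=0
n,l,st,c=cv2.connectedComponentsWithStats(m); print(st[1:],c[1:])
for i in range(220,256,2):
    x=np.where(m[i])[0]; print(i,x.min() if len(x) else 0,x.max() if len(x) else 0)
u=316
for v in(238,240,242): print(ray("wrist",s,u,v,.108))
```

```text
[[307 226  16  25 339]] [[314.78171091 238.21533923]]
220 0 0
222 0 0
224 0 0
226 313 318
228 310 320
230 309 321
232 308 322
234 308 322
236 308 322
238 308 322
240 307 322
242 307 322
244 307 322
246 308 321
248 309 320
250 312 317
252 0 0
254 0 0
[0.46908968 0.05720432 0.108     ]
[0.4706554  0.05760303 0.108     ]
[0.47222569 0.05800291 0.108     ]
```

Run:
```python
from h import *
s=robot.observe()
print(ray("wrist",s,314.7,242.5,.108),ray("wrist",s,314.9,233.5,.068), proj("wrist",s,[.471,.057,.108]),proj("wrist",s,[.471,.057,.068]))
```

```text
[0.47287288 0.05711643 0.108     ] [0.47541377 0.05741042 0.068     ] [315.14437683 240.22668019] [315.67507634 228.71062786]
```

```bash
python3 -m handwheel '[[[0.003,-0.001,-0.03],0,0.087],[[0,0,-0.04],0,0.06],[[0,0,-0.04],0,0.05],[[0,0,-0.02],0,0.05],[[0,0,0],0,0.04]]'
python3 - <<'E'
from h import *
s,im=cam("wrist"); save(im[150:,120:520],"w2.png"); print(s["tcp_pos"])
E
```

```text
t: 2.2
tcp_pos: [0.4668, 0.0604, 0.1081]
tool_rot: [-0.128, 0.992, 0.001, -0.004]
wrist_force: [-1.0, 0.2, 0.3]
opening: 0.0629
gripper_force: 0.0
[0.46683153 0.06042014 0.10808049]
```

View pics/w2.png

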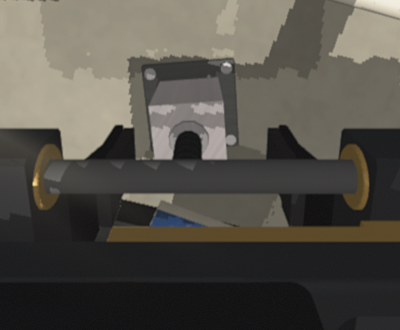

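The pin's handle sits between the open fingers at about (308,290) in the full frame. I'll let the arm settle and check the offset.

```bash
python3 -m handwheel '[[[0.002,0,0],0,0.05],[[0,0,0],0,0.04],[[0,0,0],0,0.04]]'
```

```text
t: 2.55
tcp_pos: [0.4738, 0.0587, 0.1132]
tool_rot: [-0.127, 0.992, -0.0, 0.002]
wrist_force: [0.5, 0.6, -0.6]
opening: 0.0434
gripper_force: 0.0
```

```bash
python3 -m handwheel '[[[0,0,-0.01],0,0.04],[[0,-0.001,-0.01],0,0.04],[[0,0,0],0,0.03],[[0,0,0],0,0.03],[[0,0,0],0,0.03]]' 15
python3 -m handwheel '[[[0,0,0],0,0.005],[[0,0,0],0,0.005],[[0,0,0],0,0.005],[[0,0,0],0,0.005],[[0,0,0],0,0.005]]' 30
```

```text
t: 3.05
tcp_pos: [0.4726, 0.0574, 0.0915]
tool_rot: [-0.127, 0.992, 0.0, -0.0]
wrist_force: [1.1, -1.2, -0.1]
opening: 0.0311
gripper_force: 0.0
t: 3.55
tcp_pos: [0.4728, 0.0572, 0.0918]
tool_rot: [-0.127, 0.992, -0.0, 0.0]
wrist_force: [0.0, -3.0, 0.8]
opening: 0.0126
gripper_force: 30.0
```

```bash
python3 -m handwheel '[[[0,0,0.03],0,0.005],[[0,0,0.04],0,0.005],[[0,0,0.04],0,0.005],[[0,0,0.04],0,0.005],[[0,0,0.01],0,0.005]]'
python3 -m handwheel '[[[0.021,-0.036,0],0,0.005],[[0.021,-0.036,0],0,0.005],[[0.021,-0.036,0],0,0.005],[[0.021,-0.036,0],0,0.005],[[0.021,-0.036,0],0,0.005]]'
python3 -m handwheel '[[[0.021,-0.036,0],0,0.005],[[0.021,-0.036,0],0,0.005],[[0.021,-0.036,0],0,0.005],[[0,0,0],0,0.005],[[0,0,0],0,0.005]]'
python3 -m handwheel '[[[0,0,0],0,0.005],[[0,0,0],0,0.005],[[0,0,0],0,0.005]]'
python3 - <<'E'
from h import *
s,im=cam("wrist"); save(im,"w3.png"); print(s["tcp_pos"],s["tool_rot"],s["wrist_force"])
np.save("w3s.npy",s,allow_pickle=True)
E
```

```text
t: 4.05
tcp_pos: [0.4748, 0.0576, 0.2568]
tool_rot: [-0.127, 0.992, -0.0, 0.004]
wrist_force: [1.4, 0.4, -0.9]
opening: 0.013
gripper_force: 30.0
t: 4.55
tcp_pos: [0.5778, -0.1237, 0.2503]
tool_rot: [-0.127, 0.992, 0.001, -0.001]
wrist_force: [0.7, 0.9, -0.4]
opening: 0.0131
gripper_force: 30.0
t: 5.05
tcp_pos: [0.64, -0.2308, 0.2492]
tool_rot: [-0.126, 0.992, 0.001, -0.001]
wrist_force: [-0.2, -0.4, -1.1]
opening: 0.0132
gripper_force: 30.0
t: 5.35
tcp_pos: [0.6405, -0.2294, 0.2522]
tool_rot: [-0.128, 0.992, -0.0, 0.0]
wrist_force: [0.5, -0.3, 0.4]
opening: 0.0133
gripper_force: 30.0
[ 0.64046908 -0.22937998  0.25216002] [-1.27748239e-01  9.91806572e-01 -1.27810839e-04  3.09088975e-04] [ 0.45521378 -0.2566584   0.35102197]
```

View pics/w3.png

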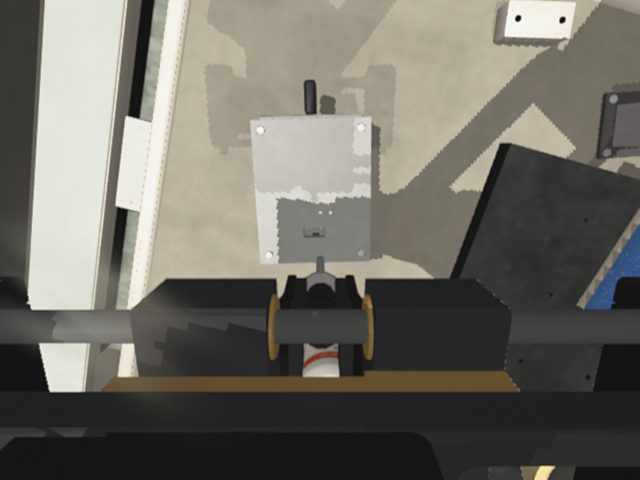

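The wrist view shows the module top with screws at (260,130), (361,128), (269,256) and (361,253). The hole is at about (314,232), the tab at (310,95), and the pin's tip at (320,258).

Run:
```python
from h import *
s=np.load("w3s.npy",allow_pickle=True).item(); im=cv2.imread("pics/w3.png")
c=cv2.resize(im[195:275,260:380],None,fx=6,fy=6,interpolation=cv2.INTER_CUBIC); cv2.imwrite("pics/w3c.png",c)
R=lambda u,v,z:ray("wrist",s,u,v,z)
a=R(310,97,.08); h=R(314,232,.09)
sc=[R(260.5,130,.09),R(361,128,.09),R(269,256,.09),R(361,253,.09)]
print(h,a); 
for i,j in((2,0),(3,1)): d=sc[i]-sc[j]; print(np.degrees(np.arctan2(d[1],d[0])),np.linalg.norm(d))
for i,j in((1,0),(3,2)): d=sc[i]-sc[j]; print(np.degrees(np.arctan2(d[1],d[0])),np.linalg.norm(d))
print("tip",R(320,257,s["tcp_pos"][2]-.083), proj("wrist",s,s["tcp_pos"]-[0,0,.083]))
```

```text
[ 0.64538521 -0.23332972  0.09      ] [ 0.53990262 -0.26383526  0.08      ]
16.22764509563457 0.10553605206878133
16.263927159306565 0.1043528068972475
105.71351912596027 0.08035459991183738
106.556976986353 0.08041877391218193
tip [ 0.64167526 -0.22895019  0.16916002] [319.82746529 255.12120036]
```

View pics/w3c.png

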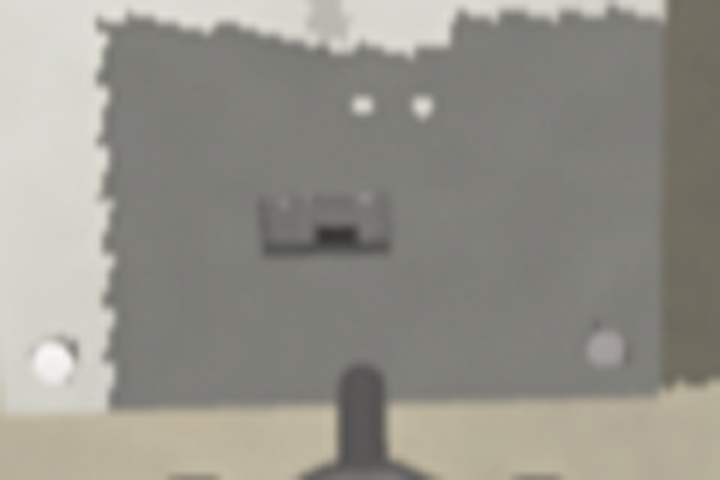

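The close crop shows the hole over x 260-390, y 193-255. The dark gap in the guide is at x 314-358, right of the hole's centre, and the pin's tip is at (362,365).

```bash
python3 - <<'E'
from h import *
s=np.load("w3s.npy",allow_pickle=True).item()
R=lambda u,v,z:ray("wrist",s,u,v,z)
hx=R(313.8,232,.09); th=np.radians(16.2); X=np.array([np.cos(th),np.sin(th)]);Y=np.array([-X[1],X[0]])
g=R(315.6,233.8,.073)
print("hole",hx)
dy=(g-hx)[:2]@Y; print("gap dy",dy); tgt=hx[:2]+Y*dy; print("target",tgt,"move",tgt-s["tcp_pos"][:2], "yaw",np.degrees(2*np.arctan2(s["tool_rot"][0],s["tool_rot"][1])))
print("X",X,"Y",Y)
E
python3 -m handwheel '[[[0,0,0],0,0.005]]'
```

```text
hole [ 0.64542855 -0.23349601  0.09      ]
gap dy 0.0011654549023406686
target [ 0.6451034  -0.23237683] move [ 0.00463432 -0.00299685] yaw -14.678982714021373
X [0.96029369 0.27899111] Y [-0.27899111  0.96029369]
t: 5.5
tcp_pos: [0.6406, -0.2299, 0.2521]
tool_rot: [-0.127, 0.992, -0.0, 0.0]
wrist_force: [0.3, 0.8, -0.6]
opening: 0.0133
gripper_force: 30.0
```

```bash
python3 -m handwheel '[[[0.0045,-0.0025,-0.01],1.5,0.005],[[0,0,-0.025],0,0.005],[[0,0,-0.025],0,0.005],[[0,0,0],0,0.005],[[0,0,0],0,0.005]]'
python3 -m handwheel '[[[0,0,0],0,0.005],[[0,0,0],0,0.005]]'
python3 - <<'E'
from h import *
s,im=cam("wrist"); np.save("w4s.npy",s,allow_pickle=True); save(im,"w4.png")
print(s["tcp_pos"],s["tool_rot"],proj("wrist",s,s["tcp_pos"]-[0,0,.083]))
save(cv2.resize(im[190:280,250:385],None,fx=5.5,fy=5.5,interpolation=cv2.INTER_CUBIC),"w4c.png")
E
```

```text
t: 6.0
tcp_pos: [0.6447, -0.2329, 0.1907]
tool_rot: [-0.14, 0.99, 0.001, -0.001]
wrist_force: [-0.4, 0.1, -0.4]
opening: 0.0134
gripper_force: 30.0
t: 6.2
tcp_pos: [0.646, -0.2335, 0.1935]
tool_rot: [-0.14, 0.99, -0.001, 0.001]
wrist_force: [1.0, -0.3, -0.3]
opening: 0.0134
gripper_force: 30.0
[ 0.64602112 -0.23349396  0.19354715] [-1.40186857e-01  9.90123889e-01 -8.67107291e-04  1.25623001e-03] [320.06419977 254.89646647]
```

View pics/w4c.png

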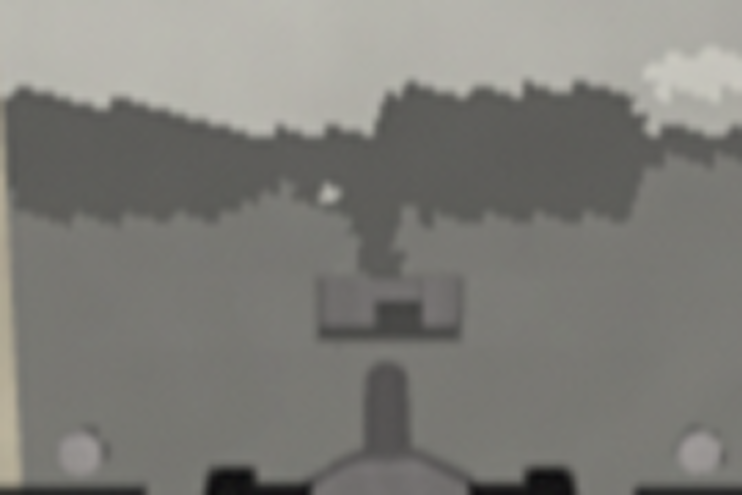

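The crop shows the hole over x 318-462, y 275-340. The gap is at x 375-423 (centre 399), and the pin's tip is at (386,363).

```bash
python3 - <<'E'
from h import *
s=np.load("w4s.npy",allow_pickle=True).item()
th=np.radians(16.2); X=np.array([np.cos(th),np.sin(th)]);Y=np.array([-X[1],X[0]])
R=lambda u,v,z:ray("wrist",s,u,v,z)[:2]
tcp=s["tcp_pos"][:2]
h=R(320.5,245.4,.09); g=R(322.1,247.8,.0735); tip=R(319.8,255.0,s["tcp_pos"][2]-.083)
for n,a in(("hole",h),("gap",g),("tip",tip)): print(n,a,"rel tcp modX,modY",(a-tcp)@X,(a-tcp)@Y)
E
python3 -m handwheel '[[[0,0,0],0,0.005]]'; python3 -m handwheel '[[[0,0,0],0,0.005]]'
```

```text
hole [ 0.64539121 -0.23339475] rel tcp modX,modY -0.000577224989141795 0.0002710135237191909
gap [ 0.65134755 -0.23044225] rel tcp modX,modY 0.005966337641543247 0.0014445116897919485
tip [ 0.646136   -0.23363907] rel tcp modX,modY 6.98335793733247e-05 -0.00017139119905786954
t: 6.35
tcp_pos: [0.6456, -0.2333, 0.1928]
tool_rot: [-0.14, 0.99, -0.001, 0.001]
wrist_force: [-0.4, 0.2, 0.2]
opening: 0.013
gripper_force: 30.0
t: 6.45
tcp_pos: [0.6453, -0.2331, 0.1922]
tool_rot: [-0.14, 0.99, -0.0, 0.0]
wrist_force: [-0.4, -0.2, -0.7]
opening: 0.0132
gripper_force: 30.0
```

```bash
python3 -m handwheel '[[[-0.0003,0.001,-0.008],0,0.005],[[0,0,-0.006],0,0.005],[[0,0,0],0,0.005],[[0,0,0],0,0.005],[[0,0,0],0,0.005]]'
python3 -m handwheel '[[[0,0,-0.002],0,0.005],[[0,0,-0.002],0,0.005],[[0,0,-0.002],0,0.005],[[0,0,0],0,0.005],[[0,0,0],0,0.005]]'
```

```text
t: 6.95
tcp_pos: [0.6448, -0.2321, 0.1776]
tool_rot: [-0.14, 0.99, -0.0, 0.0]
wrist_force: [0.7, 0.5, -0.2]
opening: 0.0135
gripper_force: 30.0
t: 7.45
tcp_pos: [0.6447, -0.232, 0.1714]
tool_rot: [-0.14, 0.99, 0.0, -0.0]
wrist_force: [-0.5, -1.1, -0.6]
opening: 0.0133
gripper_force: 30.0
```

```bash
python3 -m handwheel '[[[0,0,-0.0015],0,0.005],[[0,0,-0.0015],0,0.005],[[0,0,-0.001],0,0.005],[[0,0,0],0,0.005],[[0,0,0],0,0.005]]'
python3 -m handwheel '[[[0,0,-0.002],0,0.005],[[0,0,-0.002],0,0.005],[[0,0,-0.002],0,0.005],[[0,0,0],0,0.005],[[0,0,0],0,0.005]]'
```

```text
t: 7.95
tcp_pos: [0.6447, -0.232, 0.1675]
tool_rot: [-0.14, 0.99, 0.0, -0.0]
wrist_force: [0.8, -0.7, -0.7]
opening: 0.0134
gripper_force: 30.0
t: 8.45
tcp_pos: [0.6447, -0.232, 0.1614]
tool_rot: [-0.14, 0.99, 0.0, -0.0]
wrist_force: [0.9, -0.8, -0.3]
opening: 0.0127
gripper_force: 30.0
```

```bash
python3 -m handwheel '[[[0,0,-0.001],0,0.005],[[0,0,-0.001],0,0.005],[[0,0,-0.001],0,0.005],[[0,0,0],0,0.005]]'
python3 -m handwheel '[[[0,0,-0.001],0,0.005],[[0,0,-0.001],0,0.005],[[0,0,0],0,0.005]]'
python3 -m handwheel '[[[0,0,-0.001],0,0.005],[[0,0,-0.001],0,0.005],[[0,0,0],0,0.005]]'
```

```text
t: 8.85
tcp_pos: [0.6446, -0.232, 0.1583]
tool_rot: [-0.14, 0.99, 0.0, -0.0]
wrist_force: [-0.5, -0.1, -0.8]
opening: 0.013
gripper_force: 30.0
t: 9.15
tcp_pos: [0.6446, -0.232, 0.1563]
tool_rot: [-0.14, 0.99, 0.0, -0.0]
wrist_force: [-0.0, 0.5, -0.5]
opening: 0.0128
gripper_force: 30.0
t: 9.45
tcp_pos: [0.6447, -0.232, 0.1543]
tool_rot: [-0.14, 0.99, 0.0, -0.0]
wrist_force: [-0.4, -0.7, -1.1]
opening: 0.0129
gripper_force: 30.0
```

Tip is about 18.5 mm under the mouth and still free.

```bash
python3 -m handwheel '[[[0,0,-0.001],0,0.005],[[0,0,-0.001],0,0.005],[[0,0,0],0,0.005]]'
python3 -m handwheel '[[[0,0,-0.001],0,0.005],[[0,0,-0.001],0,0.005],[[0,0,0],0,0.005]]'
```

```text
t: 9.75
tcp_pos: [0.6446, -0.232, 0.1523]
tool_rot: [-0.14, 0.99, 0.0, -0.0]
wrist_force: [-0.1, -0.6, -1.1]
opening: 0.0133
gripper_force: 30.0
t: 10.05
tcp_pos: [0.6446, -0.232, 0.1503]
tool_rot: [-0.14, 0.99, 0.0, -0.0]
wrist_force: [-0.8, 0.1, -0.9]
opening: 0.0132
gripper_force: 30.0
```

```bash
python3 -m handwheel '[[[0,0,-0.001],0,0.005],[[0,0,-0.001],0,0.005],[[0,0,0],0,0.005]]'
python3 -m handwheel '[[[0,0,-0.001],0,0.005],[[0,0,-0.001],0,0.005],[[0,0,0],0,0.005]]'
python3 -m handwheel '[[[0,0,-0.001],0,0.005],[[0,0,-0.001],0,0.005],[[0,0,0],0,0.005]]'
```

```text
t: 10.35
tcp_pos: [0.6446, -0.232, 0.1483]
tool_rot: [-0.14, 0.99, 0.0, -0.0]
wrist_force: [0.2, -1.2, -0.5]
opening: 0.0131
gripper_force: 30.0
t: 10.65
tcp_pos: [0.6447, -0.232, 0.1463]
tool_rot: [-0.14, 0.99, 0.0, -0.0]
wrist_force: [0.0, -0.5, 0.0]
opening: 0.0129
gripper_force: 30.0
t: 10.95
tcp_pos: [0.6446, -0.232, 0.1443]
tool_rot: [-0.14, 0.99, 0.0, -0.0]
wrist_force: [0.8, -0.1, -0.7]
opening: 0.0131
gripper_force: 30.0
```

```bash
python3 -m handwheel '[[[0,0,-0.001],0,0.005],[[0,0,-0.001],0,0.005],[[0,0,0],0,0.005]]'
python3 -m handwheel '[[[0,0,-0.001],0,0.005],[[0,0,-0.001],0,0.005],[[0,0,0],0,0.005]]'
```

```text
t: 11.25
tcp_pos: [0.6451, -0.2321, 0.1432]
tool_rot: [-0.14, 0.99, -0.0, 0.0]
wrist_force: [-0.4, -0.2, 2.7]
opening: 0.0132
gripper_force: 30.0
t: 11.55
tcp_pos: [0.6455, -0.2323, 0.1419]
tool_rot: [-0.14, 0.99, -0.001, 0.001]
wrist_force: [-1.3, 1.2, 5.3]
opening: 0.0128
gripper_force: 30.0
```

```bash
python3 -m handwheel '[[[0,0,0],0,0.005],[[0,0,0],0,0.005]]'
python3 -m handwheel '[[[0,0,-0.001],0,0.005],[[0,0,0],0,0.005]]'
python3 -m handwheel '[[[0,0,-0.001],0,0.005],[[0,0,0],0,0.005]]'
```

```text
t: 11.75
tcp_pos: [0.6454, -0.2323, 0.1419]
tool_rot: [-0.14, 0.99, -0.001, 0.001]
wrist_force: [-0.3, -0.0, 5.4]
opening: 0.013
gripper_force: 30.0
t: 11.95
tcp_pos: [0.6455, -0.2323, 0.141]
tool_rot: [-0.14, 0.99, -0.001, 0.001]
wrist_force: [-0.9, 0.9, 6.2]
opening: 0.013
gripper_force: 30.0
t: 12.15
tcp_pos: [0.6455, -0.2323, 0.1401]
tool_rot: [-0.14, 0.99, -0.001, 0.001]
wrist_force: [-0.2, 0.3, 6.5]
opening: 0.013
gripper_force: 30.0
```

```bash
python3 -m handwheel '[[[0,0,-0.001],0,0.005],[[0,0,-0.001],0,0.005],[[0,0,0],0,0.005]]'
python3 -m handwheel '[[[0,0,-0.001],0,0.005],[[0,0,0],0,0.005]]'
```

```text
t: 12.45
tcp_pos: [0.6456, -0.2323, 0.1381]
tool_rot: [-0.14, 0.99, -0.001, 0.001]
wrist_force: [-1.0, 2.0, 6.5]
opening: 0.0128
gripper_force: 30.0
t: 12.65
tcp_pos: [0.6454, -0.2322, 0.1368]
tool_rot: [-0.14, 0.99, -0.001, 0.001]
wrist_force: [-0.2, 0.0, 4.9]
opening: 0.0131
gripper_force: 30.0
```

Run:
```python
from h import *
s,im=cam("wrist"); save(im,"w5.png")
# predicted tab image for shut / sprung / stop, and fin profile along that line
h=np.array([.6454,-.2334]); th=np.radians(16.2); X=np.array([np.cos(th),np.sin(th)])
for d in(-.03,-.0, .0135,.025,.0385,.06):
    p=h-X*(.033+.0775+d); uv=proj("wrist",s,[*p,.08]); u,v=uv.round().astype(int)
    print(d,uv.round(), im[v,max(u-14,0):u+15:4].mean(1).astype(int) if 0<=v<480 else None)
```

```text
-0.03 [317. 122.] [181 182 182 180 179 180 179 177]
-0.0 [317.  59.] [139  93  65  72  50  35 117  87]
0.0135 [317.  29.] [139  70  52  67  56  38 114 139]
0.025 [317.   2.] [136 138 139 140 138 137 135 136]
0.0385 [317. -30.] None
0.06 [316. -85.] None
```

View pics/w5.png

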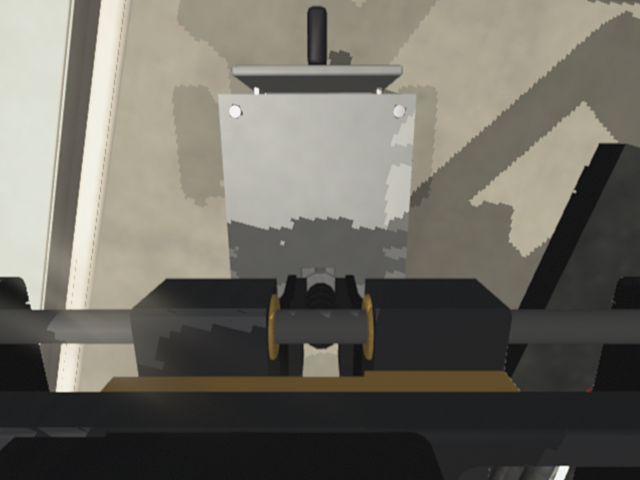

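The picture shows the tray front at row 70, clear of the module's front edge at row 95, with the fin over rows 8-62. So the tray has sprung. I'll hold briefly and measure how far out it is.

```bash
python3 -m handwheel '[[[0,0,0],0,0.005],[[0,0,0],0,0.005]]'
python3 - <<'E'
from h import *
s,im=cam("wrist"); g=im.mean(2)
col=g[:110,312:322].mean(1); print(col.astype(int).tolist())
th=np.radians(16.2); X=np.array([np.cos(th),np.sin(th)]); c=np.array([.6454,-.2334])-X*.033
for v,z in((95,.09),(8,.08),(62,.08),(66,.085),(66,.08)): print(v,z,(ray("wrist",s,317,v,z)[:2]-c)@X)
E
```

```text
t: 12.9
tcp_pos: [0.6452, -0.2322, 0.136]
tool_rot: [-0.14, 0.99, -0.0, 0.0]
wrist_force: [0.4, 0.3, 5.0]
opening: 0.0132
gripper_force: 30.0
[55, 55, 55, 56, 56, 57, 57, 57, 58, 58, 58, 58, 58, 59, 59, 59, 59, 59, 59, 60, 60, 60, 60, 60, 60, 60, 60, 60, 60, 60, 60, 60, 60, 60, 60, 57, 53, 47, 39, 29, 58, 116, 151, 158, 161, 161, 163, 167, 165, 153, 134, 106, 75, 61, 61, 62, 62, 62, 62, 62, 62, 61, 62, 62, 62, 62, 62, 62, 62, 63, 63, 63, 62, 60, 68, 96, 119, 121, 122, 140, 179, 214, 230, 233, 231, 231, 232, 232, 232, 232, 233, 233, 225, 197, 182, 178, 177, 178, 178, 177, 177, 177, 178, 178, 178, 178, 178, 178, 178, 178]
95 0.09 -0.05958671685577157
8 0.08 -0.10003412493835642
62 0.08 -0.07617631967571838
66 0.085 -0.07341817672769077
66 0.08 -0.07434245952179375
```

```bash
python3 -m handwheel '[[[0,0,0.005],0,0.005],[[0,0,0.01],0,0.005],[[0,0,0.015],0,0.005],[[0,0,0.02],0,0.005],[[0,0,0.03],0,0.005]]'
python3 -m handwheel '[[[0,0,0.03],0,0.005],[[0,0,0],0,0.005],[[-0.02,0.036,0],0,0.005],[[-0.0215,0.036,0],0,0.005],[[-0.0215,0.036,0],0,0.005]]'
python3 -m handwheel '[[[-0.022,0.036,0],0,0.005],[[-0.022,0.036,0],0,0.005],[[-0.022,0.036,0],0,0.005],[[-0.022,0.036,0],0,0.005],[[-0.021,0.037,0],0,0.005]]'
python3 -m handwheel '[[[0,0,0],0,0.005],[[0,0,0],0,0.005],[[0,0,0],0,0.005],[[0,0,0],0,0.005],[[0,0,0],0,0.005]]'
python3 - <<'E'
from h import *
s,im=cam("wrist"); save(im,"w6.png"); np.save("w6s.npy",s,allow_pickle=True)
t=s["tcp_pos"]; print(t,s["tool_rot"],s["wrist_force"],"tip",proj("wrist",s,t-[0,0,.083]),"sock",proj("wrist",s,[.4728,.0572,.064]))
a=im.mean(2)[190:280,290:350:4].astype(int)
save(cv2.resize(im[170:290,230:410],None,fx=4,fy=4,interpolation=cv2.INTER_CUBIC),"w6c.png")
E
```

```text
t: 13.45
tcp_pos: [0.6433, -0.2314, 0.2146]
tool_rot: [-0.14, 0.99, 0.001, -0.002]
wrist_force: [0.3, 0.1, -1.0]
opening: 0.0133
gripper_force: 30.0
t: 13.95
tcp_pos: [0.5802, -0.1229, 0.2446]
tool_rot: [-0.14, 0.99, 0.001, -0.001]
wrist_force: [1.0, 0.1, -0.7]
opening: 0.0133
gripper_force: 30.0
t: 14.45
tcp_pos: [0.471, 0.0582, 0.2451]
tool_rot: [-0.14, 0.99, 0.0, -0.001]
wrist_force: [1.0, 1.4, -1.0]
opening: 0.0128
gripper_force: 30.0
t: 14.95
tcp_pos: [0.4731, 0.0561, 0.2454]
tool_rot: [-0.139, 0.99, -0.0, -0.0]
wrist_force: [0.3, -0.0, -1.0]
opening: 0.0133
gripper_force: 30.0
[0.47311617 0.05606296 0.2453539 ] [-1.39301883e-01  9.90249933e-01 -2.80280307e-05 -2.32110540e-04] [ 0.31774293 -0.02802538 -0.98432599] tip [319.79357324 255.232556  ] sock [321.13831079 223.18532228]
```

View pics/w6c.png

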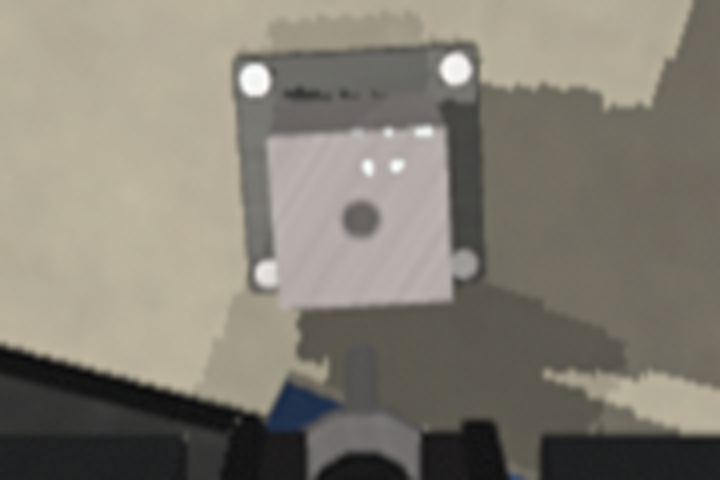

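The crop shows the empty socket at (361,219) and the pin's rod at x 361, in line with it.

Run:
```python
from h import *
s=np.load("w6s.npy",allow_pickle=True).item()
p=ray("wrist",s,319.9,224.4,.064); t=s["tcp_pos"]; print(p,p-t, ray("wrist",s,319.9,255.5,t[2]-.083)-t)
```

```text
[0.47419232 0.05642915 0.064     ] [ 0.00107614  0.00036619 -0.1813539 ] [ 0.00015543  0.00011611 -0.083     ]
```

```bash
python3 -m handwheel '[[[0.0007,0.0005,-0.03],0,0.005],[[0,0,-0.035],0,0.005],[[0,0,-0.02],0,0.005],[[0,0,0],0,0.005],[[0,0,0],0,0.005]]'
python3 -m handwheel '[[[0,0,0],0,0.005],[[0,0,-0.004],0,0.005],[[0,0,-0.004],0,0.005],[[0,0,-0.004],0,0.005],[[0,0,0],0,0.005]]'
```

```text
t: 15.5
tcp_pos: [0.4737, 0.0571, 0.1608]
tool_rot: [-0.14, 0.99, 0.0, -0.0]
wrist_force: [1.1, 0.3, -0.3]
opening: 0.0132
gripper_force: 30.0
t: 16.0
tcp_pos: [0.473, 0.0575, 0.1479]
tool_rot: [-0.14, 0.99, 0.0, -0.001]
wrist_force: [-0.0, -0.1, -1.3]
opening: 0.0132
gripper_force: 30.0
```

```bash
python3 -m handwheel '[[[0.0004,-0.0003,-0.002],0,0.005],[[0,0,-0.002],0,0.005],[[0,0,-0.002],0,0.005],[[0,0,0],0,0.005],[[0,0,0],0,0.005]]'
```

```text
t: 16.5
tcp_pos: [0.4738, 0.0572, 0.1425]
tool_rot: [-0.14, 0.99, 0.0, -0.0]
wrist_force: [0.3, -1.7, -0.1]
opening: 0.0126
gripper_force: 30.0
```

In the socket and moving freely.

```bash
python3 -m handwheel '[[[0,0,-0.008],0,0.005],[[0,0,-0.01],0,0.005],[[0,0,-0.01],0,0.005],[[0,0,-0.01],0,0.005],[[0,0,-0.004],0,0.005]]'
python3 -m handwheel '[[[0,0,-0.003],0,0.005],[[0,0,-0.002],0,0.005],[[0,0,-0.001],0,0.005],[[0,0,0],0,0.005],[[0,0,0],0,0.005]]'
```

```text
t: 17.0
tcp_pos: [0.4729, 0.0571, 0.0988]
tool_rot: [-0.14, 0.99, 0.0, -0.001]
wrist_force: [-0.5, -0.0, -0.8]
opening: 0.0134
gripper_force: 30.0
t: 17.5
tcp_pos: [0.4741, 0.0572, 0.0948]
tool_rot: [-0.14, 0.99, -0.0, 0.0]
wrist_force: [-0.6, -0.8, -1.1]
opening: 0.0131
gripper_force: 30.0
```

```bash
python3 -m handwheel '[[[0,0,-0.001],0,0.005],[[0,0,-0.001],0,0.005],[[0,0,0],0,0.005],[[0,0,0],0,0.025],[[0,0,0],0,0.045]]'
python3 -m handwheel '[[[0,0,0],0,0.045],[[0,0,0],0,0.045],[[0,0,0],0,0.045]]'
python3 -m handwheel '[[[0,0,0.02],0,0.045],[[0,0,0.04],0,0.045],[[0,0,0.045],0,0.06],[[0,0,0.04],0,0.06],[[0,0,0],0,0.06]]'
python3 - <<'E'
from h import *
s,im=cam("wrist"); save(im,"w7.png"); np.save("w7s.npy",s,allow_pickle=True); print(s["tcp_pos"])
for z in(.108,.068): print(proj("wrist",s,[.4738,.057,z]))
g=im.mean(2); m=(g<60).astype(np.uint8); m[:200]=0;m[275:]=0;m[:,:285]=0;m[:,355:]=0
n,l,st,c=cv2.connectedComponentsWithStats(m); print([ (st[i].tolist(),c[i].round(1)) for i in range(1,n) if st[i,4]>40])
E
```

```text
t: 18.0
tcp_pos: [0.4739, 0.0572, 0.0926]
tool_rot: [-0.14, 0.99, -0.0, 0.0]
wrist_force: [-0.8, -1.2, -1.2]
opening: 0.0223
gripper_force: 0.0
t: 18.3
tcp_pos: [0.4739, 0.0572, 0.0926]
tool_rot: [-0.14, 0.99, -0.0, 0.0]
wrist_force: [0.9, 0.3, -0.6]
opening: 0.0417
gripper_force: 0.0
t: 18.8
tcp_pos: [0.4775, 0.057, 0.2444]
tool_rot: [-0.14, 0.99, -0.001, 0.006]
wrist_force: [0.2, -0.3, 0.5]
opening: 0.0575
gripper_force: 0.0
[0.47750034 0.05704847 0.24444136]
[321.72945328 228.8375372 ]
[321.69002701 218.1665612 ]
[([315, 214, 16, 24, 321], array([322.5, 225.4])), ([285, 260, 53, 15, 441], array([307. , 269.4]))]
```

```bash
python3 -m handwheel '[[[0.005,-0.041,0],0,0.06],[[0.005,-0.041,0],0,0.06],[[0.005,-0.041,0],0,0.06],[[0.005,-0.041,0],0,0.06],[[0.005,-0.041,0],0,0.06]]'
python3 -m handwheel '[[[0.005,-0.041,0],0,0.06],[[0.005,-0.041,0],0,0.06],[[0.006,-0.041,0],0,0.06],[[0,0,0],0,0.06],[[0,0,0],0,0.06]]'
python3 -m handwheel '[[[0,0,0],0,0.06],[[0,0,0],0,0.06],[[0,0,0],0,0.06]]'
python3 - <<'E'
from h import *
s,im=cam("wrist"); save(im,"w8.png"); t=s["tcp_pos"]; print(t)
u,v=proj("wrist",s,[.5153,-.2712,.08]); print(u,v)
g=im.mean(2); m=(g<70).astype(np.uint8); m[:150]=0;m[275:]=0;m[:,:270]=0;m[:,370:]=0
n,l,st,c=cv2.connectedComponentsWithStats(m)
for i in range(1,n):
  if st[i,4]>60:
    x,y,w,h,_=st[i]; print(st[i],c[i])
    p=ray("wrist",s,x+w/2-.5,y,.08);q=ray("wrist",s,x+w/2-.5,y+h-1,.08);print(p,q,(p+q)/2,(p+q)/2-t,np.linalg.norm(p-q))
E
```

```text
t: 19.35
tcp_pos: [0.498, -0.1491, 0.2358]
tool_rot: [-0.14, 0.99, 0.001, -0.001]
wrist_force: [0.6, -0.0, 0.7]
opening: 0.06
gripper_force: 0.0
t: 19.85
tcp_pos: [0.5139, -0.271, 0.2354]
tool_rot: [-0.139, 0.99, 0.001, -0.001]
wrist_force: [-1.5, 0.4, -0.3]
opening: 0.0596
gripper_force: 0.0
t: 20.15
tcp_pos: [0.515, -0.2697, 0.2376]
tool_rot: [-0.141, 0.99, 0.0, 0.0]
wrist_force: [-0.6, 0.8, -0.6]
opening: 0.0601
gripper_force: 0.0
[ 0.51496171 -0.26968824  0.23758   ]
317.9952666782156 228.9125950114803
[ 271  211   96   38 1919] [318.71964565 236.90359562]
[ 0.50045528 -0.2750287   0.08      ] [ 0.53130046 -0.26615161  0.08      ] [ 0.51587787 -0.27059016  0.08      ] [ 0.00091616 -0.00090192 -0.15758   ] 0.03209716260219522
[270 255   9  20 143] [274.11888112 265.90909091]
[ 0.54795267 -0.30121038  0.08      ] [ 0.56477349 -0.2969364   0.08      ] [ 0.55636308 -0.29907339  0.08      ] [ 0.04140137 -0.02938515 -0.15758   ] 0.017355311808747276
[358 255  12  20 183] [362.78142077 266.01092896]
[ 0.52657552 -0.2271987   0.08      ] [ 0.54309792 -0.22186989  0.08      ] [ 0.53483672 -0.2245343   0.08      ] [ 0.01987501  0.04515394 -0.15758   ] 0.017360468740016653
```

```bash
python3 -m handwheel '[[[-0.003,-0.0012,-0.04],0,0.06],[[0,0,-0.045],0,0.06],[[0,0,-0.04],0,0.06],[[0,0,-0.025],0,0.06],[[0,0,-0.015],0,0.06]]'
python3 -m handwheel '[[[0,0,0],0,0.06],[[0,0,0],0,0.06],[[0,0,0],0,0.03],[[0,0,0],0,0.005],[[0,0,0],0,0.005]]' 20
python3 -m handwheel '[[[0,0,0],0,0.003],[[0,0,0],0,0.003],[[0,0,0],0,0.003],[[0,0,0],0,0.003]]'
```

```text
t: 20.7
tcp_pos: [0.5106, -0.2705, 0.0699]
tool_rot: [-0.14, 0.99, 0.001, -0.001]
wrist_force: [-0.1, 0.5, -0.3]
opening: 0.0598
gripper_force: 0.0
t: 21.2
tcp_pos: [0.5126, -0.2725, 0.0738]
tool_rot: [-0.14, 0.99, -0.001, 0.001]
wrist_force: [-0.6, 0.2, -0.0]
opening: 0.0435
gripper_force: 0.0
t: 21.6
tcp_pos: [0.5118, -0.272, 0.0725]
tool_rot: [-0.14, 0.99, 0.0, -0.0]
wrist_force: [-0.4, 0.6, 0.2]
opening: 0.0119
gripper_force: 0.0
```

```bash
python3 -m handwheel '[[[0,0,0],0,0.003],[[0,0,0],0,0.003],[[0,0,0],0,0.003]]' 25
python3 -m handwheel '[[[-0.0048,-0.0014,0],0,0.003],[[-0.0048,-0.0014,0],0,0.003],[[-0.0048,-0.0014,0],0,0.003],[[-0.0048,-0.0014,0],0,0.003],[[-0.0048,-0.0014,0],0,0.003]]'
```

```text
t: 21.9
tcp_pos: [0.512, -0.2727, 0.0725]
tool_rot: [-0.14, 0.99, -0.001, 0.0]
wrist_force: [1.8, -4.6, -2.1]
opening: 0.0101
gripper_force: 25.0
t: 22.4
tcp_pos: [0.4883, -0.2796, 0.0726]
tool_rot: [-0.14, 0.99, -0.001, 0.001]
wrist_force: [3.4, -4.6, -5.4]
opening: 0.0096
gripper_force: 25.0
```

```bash
python3 -m handwheel '[[[-0.0048,-0.0014,0],0,0.003],[[-0.0029,-0.0008,0],0,0.003],[[0,0,0],0,0.003]]'
python3 -m handwheel '[[[-0.0029,-0.0008,0],0,0.003],[[-0.0019,-0.0006,0],0,0.003],[[0,0,0],0,0.003]]'
```

```text
t: 22.7
tcp_pos: [0.4801, -0.2819, 0.0726]
tool_rot: [-0.14, 0.99, -0.001, 0.0]
wrist_force: [1.1, -4.9, -3.4]
opening: 0.0095
gripper_force: 25.0
t: 23.0
tcp_pos: [0.4761, -0.2831, 0.0726]
tool_rot: [-0.14, 0.99, -0.001, 0.001]
wrist_force: [4.8, -4.6, -6.5]
opening: 0.0096
gripper_force: 25.0
```

```bash
python3 -m handwheel '[[[-0.0019,-0.0006,0],0,0.003],[[0,0,0],0,0.003],[[0,0,0],0,0.003]]'
python3 -m handwheel '[[[-0.0019,-0.0006,0],0,0.003],[[0,0,0],0,0.003],[[0,0,0],0,0.003]]'
```

```text
t: 23.3
tcp_pos: [0.476, -0.2832, 0.0726]
tool_rot: [-0.14, 0.99, -0.001, 0.003]
wrist_force: [12.6, -2.5, -10.8]
opening: 0.0098
gripper_force: 25.0
t: 23.6
tcp_pos: [0.4757, -0.2832, 0.0726]
tool_rot: [-0.14, 0.99, -0.001, 0.004]
wrist_force: [19.4, -1.3, -14.1]
opening: 0.0098
gripper_force: 25.0
```

At the stop: the tray didn't move while the force rose to 19 N. I'll relax, release, and back off.

```bash
python3 -m handwheel '[[[0.0034,0.001,0],0,0.003],[[0,0,0],0,0.003],[[0,0,0],0,0.05],[[0,0,0],0,0.06],[[0,0,0],0,0.06]]'
python3 -m handwheel '[[[0,0,0],0,0.06],[[0,0,0],0,0.06],[[0,0,0],0,0.06]]'
python3 -m handwheel '[[[0,0,0.02],0,0.06],[[0,0,0.04],0,0.06],[[0,0,0.05],0,0.06],[[0,0,0.05],0,0.06],[[0,0,0],0,0.06]]'
python3 -m handwheel '[[[0,0,0],0,0.06],[[0,0,0],0,0.06],[[0,0,0],0,0.06],[[0,0,0],0,0.06]]'
python3 - <<'E'
from h import *
s,im=cam("wrist"); t=s["tcp_pos"]; print(t)
g=im.mean(2); m=(g<70).astype(np.uint8); m[:150]=0;m[275:]=0;m[:,:300]=0;m[:,340:]=0
ys=np.where(m[:,310:328].sum(1)>5)[0]; p=ray("wrist",s,319,ys[0],.08)[:2]
th=np.radians(16.2); X=np.array([np.cos(th),np.sin(th)]); c=np.array([.6454,-.2334])-X*.033
print(ys[0],"tray ~",-(p-c)@X-.0775-.0135)
s,im=cam("top"); a=cv2.imread("pics/top1.png")[:,:,::-1]
save(np.hstack([cv2.resize(x[180:310,330:520],None,fx=2,fy=2) for x in (a,im)]),"t2.png")
d=np.abs(im.astype(int)-a).sum(2)
for n,(u,v) in dict(pin=(354,266),drift=(272,278),gauge=(409,294),screw=(180,267)).items(): print(n,d[v-10:v+10,u-10:u+10].mean())
E
```

```text
t: 24.1
tcp_pos: [0.4746, -0.2823, 0.0724]
tool_rot: [-0.14, 0.99, 0.001, -0.0]
wrist_force: [-0.3, 0.8, 0.5]
opening: 0.0263
gripper_force: 0.0
t: 24.4
tcp_pos: [0.4749, -0.2828, 0.0726]
tool_rot: [-0.14, 0.99, 0.0, -0.0]
wrist_force: [0.3, 0.5, 0.3]
opening: 0.0497
gripper_force: 0.0
t: 24.9
tcp_pos: [0.4785, -0.2856, 0.2416]
tool_rot: [-0.14, 0.99, -0.005, 0.005]
wrist_force: [0.2, -0.5, 0.4]
opening: 0.0598
gripper_force: 0.0
t: 25.3
tcp_pos: [0.4742, -0.2823, 0.2307]
tool_rot: [-0.14, 0.99, 0.001, -0.001]
wrist_force: [-0.2, 0.2, -0.6]
opening: 0.0598
gripper_force: 0.0
[ 0.47421661 -0.28228058  0.23067794]
219 tray ~ 0.06434682904123784
pin 37.315
drift 28.245
gauge 53.98
screw 36.505
```

```bash
python3 -c "
from rig import robot
print(robot.finish_job())"
```

```text
the job is handed in; nothing more can be done
None
```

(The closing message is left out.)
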